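# Gauge the spice-rack rings with a jar

### The job

Two wooden spice-rack rings look alike, but only one has a hole wide enough for our spice jar. Use the green-capped spice jar as a plug gauge: lower it through that ring, right down to the table top, while the ring lies where it is. Then stand the jar upright on the table, lay the ring it passed flat on the baking tray, and leave the other ring where it lies.

Things in the scene. Friction and masses are not known exactly. Their poses are not given: they have to be found in the camera images.
- jar_mid (a point): The gauge: a round clear-glass spice jar of dried green herb with a green cap, standing upright and loose on the near part of the table (not one of the jars at the back wall), 44 mm in diameter over glass and cap, 100 mm tall, about 0.11 kg. The point is its centre, 50 mm above its base; z points up along the jar. It can be gripped from above across the cap and shoulder (top 30 mm).
- wide_ring_mid (a point): The ring the jar passes: a loose light-wood ring lying flat, 90 mm outside diameter, 30 mm high, with a straight round through hole 66 mm in diameter (wall 12 mm thick), about 0.09 kg. The point is its centre, on the hole's axis and 15 mm above its underside; z is the hole's axis. It can be picked up from above anywhere across its wall, one finger in the hole and one outside.
- tight_ring_mid (a point): The ring the jar does not pass: the same light-wood ring, 90 mm outside diameter and 30 mm high, but with a through hole only 36 mm in diameter (wall 27 mm thick). The point is its centre, 15 mm above its underside. The two rings change places from one start to another.
- tray_floor (a point): A square shallow dark-steel baking tray with a low rim, 200 x 200 mm outside, 18 mm high (22 mm to the top of the rolled rim), 0.9 kg, floor 192 x 192 mm clear and 4 mm above the table. The point is the centre of that floor; x and y run along its sides. The tray may stand turned by up to 0.3 rad.
Not all that is in view belongs to the job. Of the things that look like the part that bears jar_mid, the largest one is meant. What is shaped like the part that bears wide_ring_mid but blue is not meant.

How it is judged (in metres and radians):
On the way:
1. the jar is through the wide ring's hole, down to the table (within 10 mm), upright, with the ring lying flat on the table near where it was (horizontal distance between jar_mid and wide_ring_mid below 0.016 m and height (world z) of jar_mid below 0.06 m and angle between jar_mid's own z axis and vertical below 0.2 rad and height (world z) of wide_ring_mid below 0.022 m and angle between wide_ring_mid's own z axis and vertical below 0.12 rad and distance of wide_ring_mid from where it was at the start of the episode below 0.04 m), for 0.2 s.
At the end, for the whole second after the job is handed in: The wide-holed ring lies flat on the tray's floor (within 0.1 rad, its centre within 60 mm of the tray's centre along each side of the tray), the jar stands upright on the table beside the tray, and the tight ring lies flat within 50 mm of where it began (x of wide_ring_mid in the frame of tray_floor between -0.06 and 0.06 m and y of wide_ring_mid in the frame of tray_floor between -0.06 and 0.06 m and z of wide_ring_mid in the frame of tray_floor between 0.01 and 0.02 m and angle between the z axis of wide_ring_mid and the z axis of tray_floor, either way round below 0.1 rad and height (world z) of jar_mid between 0.046 and 0.054 m and angle between each of jar_mid, tight_ring_mid's own z axis and vertical below 0.1 rad and (x of jar_mid in the frame of tray_floor above 0.115 m or x of jar_mid in the frame of tray_floor below -0.115 m or y of jar_mid in the frame of tray_floor above 0.115 m or y of jar_mid in the frame of tray_floor below -0.115 m) and distance of tight_ring_mid from where it was at the start of the episode below 0.05 m); the robot touches nothing.
It fails at once if the tight ring is carried or pushed more than 50 mm from where it lay (distance of tight_ring_mid from where it was at the start of the episode above 0.05 m).
It also fails if it takes over 64 s, if anything falls off the work surface, if the arm or the gripper's body presses on something with over 40 N, if the wrist force passes 120 N, or if a joint passes its speed limit or range.

### The arm

A 6-joint arm with a two-finger parallel gripper is mounted at the origin on a cart in front of the work surface, level with it; the furniture and walls round the work are solid. World frame = base frame: x ahead of the robot, y to its left, z up, the work surface at z = 0. Lengths are in mm, angles in rad, forces in N, time in s.
With the tool pointing down it reaches from about 275 to 725 mm from the base axis. Payload 15.9 kg.
Tool frame: the origin (TCP) lies at the centre of the arm's flange, where the gripper is bolted on; the fingertips stand 173 mm ahead of it and the grasp point (between the pads) lies 155 mm ahead of it; z points along the fingers, y is the line along which they close (so a half turn about z gives the same grasp; the last joint's range is limited). The gripper opens to 85 mm and grips with 20 to 120 N. Pads are 22 mm wide; open, the fingers measure 114 mm over their backs; the gripper's body (76 mm by 85 mm) begins 54 mm behind the grasp point. The pads swing forward as they close: fully open they stand 13 mm farther back than shut.
Start: joints at [1.199, 0.213, -0.034, 1.323, 0, 1.571], TCP at [181.64, 465.825, 404.706] pointing down, gripper open.
Joint ranges: [-2.98, 2.98], [-0.74, 1.72], [-1.14, 1.35], [-2.1, 2.04], [-1.57, 1.44], [-3.14, 3.14]. Speed limits (rad/s): [1.89, 1.89, 2.39, 2.57, 3.14, 3.14].

### API

Orientations are given as a unit quaternion [x, y, z, w].
In Python, from rig import manip gives the robot as it stands.
- The arm moves only by the tool arm_command, never from a script. Its arguments are lists of equal length, an entry for each row: "turn": the turn, a rotation vector about the tool's x, y, z in degrees, a list of three; "xyz": the shift along the tool's x, y, z in cm, a list of three; "jaw": the opening, from 0 (shut) to 1 (fully open). A call has exactly 5 rows; each row is the pose to reach, as a shift and turn from the pose commanded when the call began, along the tool's axes at that moment; what a row does not reach only later rows make up. A row lasts 1/10 s, in which the tool goes at most 50 mm and 8.59 degrees, less where a joint would pass 70% of its speed; a pose out of reach is approached as far as the arm can. A call with a gripper value outside its range is refused whole. The fingers move at their own pace and stop on an object; the grip force is fixed at half the most. Time passes only in rows, so rows that repeat a pose let the fingers close, or fill a call up. It gives the time, the measured TCP pose, the force, the opening and the grip force at its end, in the units of the state.
- manip.state(): the state, without advancing time (a new reading comes with each control period).
- manip.capture(name): name is "side" or "top"; returns the picture (480x640x3 uint8, red, green, blue); there is no depth.
- manip.camera_info(name): a dict with "fov_y" (degrees; the focal length in pixels is half the picture's height over the tangent of half this angle, whatever the lens; pixels are square), "cx", "cy" (the principal point, pixels), "xyz" and "orientation" of the camera in the world. Camera axes: x right, y down, z forward; pixel columns grow to the right and rows downward; lengths in mm; the calibration is good to about 2 mm. A picture is of the moment at which its call begins. camera_info takes no time and is no camera call.
- manip.sign_off(): hands the job in; it is judged then, once.
The state is a dict: "time": time; "qpos": joint angles; "dq": joint speeds; "effort": joint torques, N m; "ee_pos": TCP position; "orientation": TCP orientation; "ft_force": force on the tool from outside, world axes, zero at the start; "torque": the same for the moment, N m; "finger_gap": finger opening in mm; "grasp_force": force on a finger pad.
Only numpy, scipy, OpenCV 4.12 (cv2) and the standard library are available. Lean on these libraries where they do the work, as an engineer would, in place of code of your own. Each camera call takes 0.05 s, during which the arm holds its last target. There are 200 camera calls.

## Working session

There is one attempt and no reset: what is moved stays moved. The work goes in short steps, Python scripts to look and compute and a tool call to move; the robot and the scene stay as the last step left them, time stands still between calls to the robot, and variables do not carry over. Pictures are saved under pics/ and viewed, at most 10 in all, crops included, and the job is handed in when it is done.

Besides the shell and the picture viewer there is one more tool, called after "Emit:" by a JSON object that holds its "api" and its "payload". arm_command: Moves the arm, as the interface text tells. Its arguments: {"type":"object","properties":{"turn":{"type":"array"},"xyz":{"type":"array"},"jaw":{"type":"array"}},"required":["turn","xyz","jaw"]}

```bash
mkdir -p pics; python3 - <<'E'
from rig import manip
import cv2
for n in("top","side"):
    im=manip.capture(n); cv2.imwrite(f"pics/{n}0.png",im[:,:,::-1]); print(n,manip.camera_info(n))
s=manip.state();print(s)
E
```

```text
top {'fov_y': 52.56424702421576, 'cx': 323.3303199339424, 'cy': 246.7165721718265, 'xyz': array([ 416.15469953,    7.38070442, 1298.16170826]), 'orientation': array([-0.70223587,  0.71176974, -0.0144213 ,  0.00637495])}
side {'fov_y': 56.21381076714145, 'cx': 319.45522223273787, 'cy': 228.19251326850326, 'xyz': array([ 461.98510809, -702.50135927,  560.13453349]), 'orientation': array([ 8.88918153e-01, -4.69356074e-04,  1.29302784e-02, -4.57883288e-01])}
{'time': 0.1, 'qpos': array([ 1.19903027e+00,  2.13291434e-01, -3.49319295e-02,  1.32351513e+00,
       -7.98960614e-06,  1.57083099e+00]), 'dq': array([ 0.00091349, -0.00221995,  0.00112202, -0.00082261,  0.0005479 ,
        0.00037974]), 'effort': array([ 3.74593539e-03, -6.87241030e+01,  4.87806880e+01,  1.19072601e-02,
        2.61338246e-04,  3.53763312e-05]), 'ee_pos': array([181.58736634, 465.72934842, 404.29889414]), 'orientation': array([ 1.84831430e-01,  9.82770126e-01, -4.63705580e-04, -8.31285314e-05]), 'ft_force': array([-0.13196008, -1.04290051,  0.25273871]), 'torque': array([-0.05105649, -0.01307789, -0.01412301]), 'grasp_force': 0.0, 'finger_gap': 85.70198525841059}
```

View pics/top0.png

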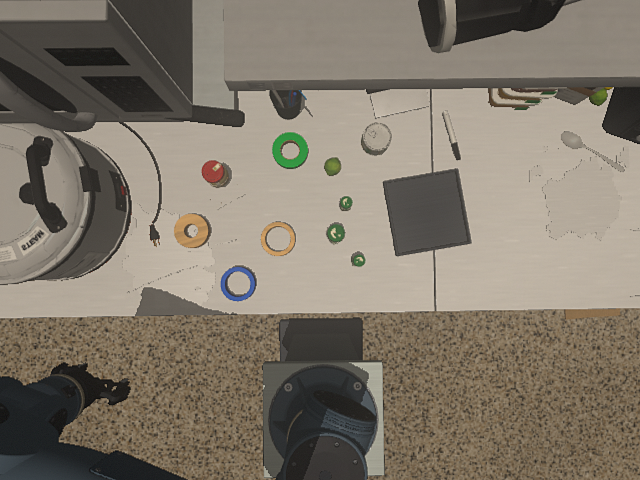

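View pics/side0.png

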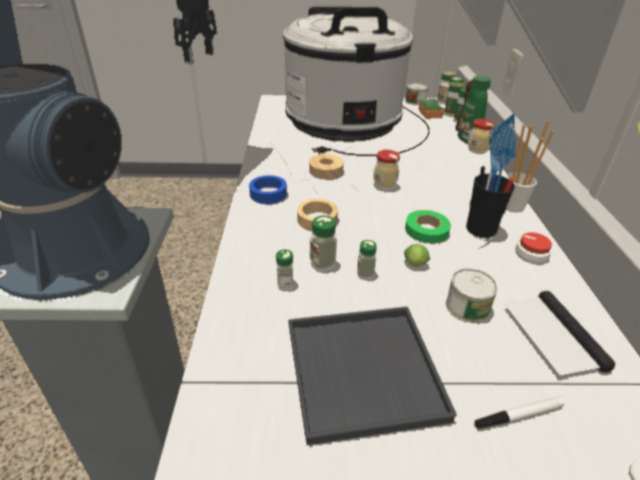

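Top view: the wide ring is at (278,238) and the tight ring at (192,230). The largest green-capped jar is at (335,232), with smaller ones at (346,203) and (358,259). The tray is at (427,212). The blue and green rings are decoys. The side view agrees: large jar at (323,242), wide ring at (318,213).

```bash
cat > h.py <<'E'
import numpy as np,cv2
from rig import manip
from scipy.spatial.transform import Rotation as R
def ray(n,u,v):
    c=manip.camera_info(n); f=240/np.tan(np.radians(c["fov_y"]/2))
    d=R.from_quat(c["orientation"]).apply([(u-c["cx"])/f,(v-c["cy"])/f,1]); return np.array(c["xyz"]),d
def plane(n,u,v,z):
    o,d=ray(n,u,v); return (o+d*(z-o[2])/d[2]).round(1)
def pix(n,p):
    c=manip.camera_info(n); f=240/np.tan(np.radians(c["fov_y"]/2))
    q=R.from_quat(c["orientation"]).inv().apply(np.array(p)-c["xyz"]); return q[:2]/q[2]*f+[c["cx"],c["cy"]]
def blobs(n,im,lo,hi,amin=40,box=None):
    h=cv2.cvtColor(im,cv2.COLOR_RGB2HSV); m=cv2.inRange(h,np.array(lo),np.array(hi))
    if box: k=np.zeros_like(m);k[box[1]:box[3],box[0]:box[2]]=255;m&=k
    cs,_=cv2.findContours(m,cv2.RETR_EXTERNAL,cv2.CHAIN_APPROX_NONE)
    return [c for c in cs if cv2.contourArea(c)>amin]
E
cat > m.py <<'E'
from h import *
t=manip.capture("top");s=manip.capture("side")
print("wood top")
for c in blobs("top",t,(8,70,120),(25,255,255),300,(160,190,310,265)):
    (u,v),(a,b),_=cv2.fitEllipse(cv2.convexHull(c)); print(u,v,a,b,plane("top",u,v,30), a*1268/486)
print("wood side")
for c in blobs("side",s,(8,70,120),(25,255,255),200,(285,140,350,228)):
    x,y,w,h=cv2.boundingRect(c); (u,v),(a,b),_=cv2.fitEllipse(cv2.convexHull(c)); print(x,y,w,h,u,v)
print("green top")
for c in blobs("top",t,(45,90,30),(85,255,255),15,(320,190,375,275)):
    (u,v),r=cv2.minEnclosingCircle(c); print(u,v,r,cv2.contourArea(c),plane("top",u,v,100),cv2.boundingRect(c))
print("green side")
for c in blobs("side",s,(45,90,30),(85,255,255),15,(265,205,385,285)):
    x,y,w,h=cv2.boundingRect(c);(u,v),r=cv2.minEnclosingCircle(c); print(x,y,w,h,u,v,r,plane("side",u,v,90))
print("tray")
for c in blobs("top",t,(0,0,0),(180,120,90),3000,(370,160,480,265)):
    r=cv2.minAreaRect(c); P=[plane("top",*p,22) for p in cv2.boxPoints(r)]; print(r); print(np.array(P)[:,:2].tolist(),np.mean(P,0))
E
python3 m.py
```

```text
wood top
277.3406677246094 238.5486297607422 34.03325653076172 34.32587814331055 [476.3 112.4  30. ] 88.79458699795444
190.5890655517578 230.2349090576172 34.05350112915039 34.21391296386719 [500.9 337.9  30. ] 88.84740623819485
wood side
297 199 41 29 316.35797119140625 213.3323211669922
309 153 34 26 325.76513671875 165.78623962402344
green top
358.66217041015625 260.2162170410156 5.474733352661133 80.5 [416.8 -93.2 100. ] (354, 255, 11, 11)
335.6891784667969 232.8783721923828 8.324808120727539 185.5 [485.1 -37.5 100. ] (328, 225, 16, 16)
345.7272644042969 201.81817626953125 5.335937023162842 77.5 [561.7 -63.4 100. ] (341, 197, 11, 11)
green side
277 252 15 13 284.0 257.1875 7.691664218902588 [ 421.4 -126.5   90. ]
361 243 14 12 367.25 247.75 7.288790225982666 [561.8 -99.   90. ]
313 219 23 18 324.0 225.5 11.926960945129395 [489.3 -34.5  90. ]
tray
((425.2046813964844, 206.4932861328125), (87.24024200439453, 76.81311798095703), 79.99201965332031)
[[653.9, -159.4], [687.1, -360.7], [458.8, -395.9], [426.3, -195.5]] [ 556.525 -277.875   22.   ]
```

Emit:
{"api": "arm_command", "payload": {"turn": [[0,0,-7],[0,0,-14],[0,0,-21.3],[0,0,-21.3],[0,0,-21.3]], "xyz": [[-3.8,-2.9,0],[-7.6,-5.8,0],[-11.4,-8.7,0],[-15.2,-11.6,0],[-19,-14.5,0]], "jaw": [1,1,1,1,1]}}

```text
time: 0.7
ee_pos: [306.4, 259.9, 404.7]
orientation: [-0.0, 1.0, 0.0, 0.0]
ft_force: [1.0, 1.2, -0.2]
finger_gap: 85.6
grasp_force: 0.0
```

```bash
python3 - <<'E'
from h import *
t=manip.capture("top"); h=cv2.cvtColor(t,cv2.COLOR_RGB2HSV)
m=cv2.inRange(h,np.array((0,0,0)),np.array((180,120,100)));m[:160]=0;m[265:]=0;m[:,:370]=0;m[:,490:]=0
m=cv2.morphologyEx(m,cv2.MORPH_OPEN,np.ones((9,9)))
c=max(cv2.findContours(m,0,1)[0],key=cv2.contourArea); r=cv2.minAreaRect(c);P=np.array([plane("top",*p,22) for p in cv2.boxPoints(r)])
print(r,P[:,:2].tolist(),P.mean(0))
s=manip.state();print(s["time"],s["ee_pos"],s["orientation"])
E
```

```text
((426.24676513671875, 212.04403686523438), (75.90414428710938, 77.06070709228516), 80.13418579101562) [[624.5, -164.1], [657.2, -366.1], [458.7, -396.1], [426.6, -195.0]] [ 541.75  -280.325   22.   ]
0.75 [309.09253361 255.30000712 404.81923479] [ 1.96760741e-03  9.99997322e-01 -1.00261439e-03  6.92187001e-04]
```

Emit:
{"api": "arm_command", "payload": {"turn": [[0,0,0],[0,0,0],[0,0,0],[0,0,0],[0,0,0]], "xyz": [[-2,-3.4,0],[-4.2,-7,0],[-6.4,-10.6,0],[-8.6,-14.2,0],[-10.8,-17.8,0]], "jaw": [1,1,1,1,1]}}

```text
time: 1.25
ee_pos: [414.5, 82.0, 404.8]
orientation: [0.0, 1.0, 0.0, 0.0]
ft_force: [1.5, 0.6, 0.2]
finger_gap: 85.0
grasp_force: 0.0
```

Emit:
{"api": "arm_command", "payload": {"turn": [[0,0,0],[0,0,0],[0,0,0],[0,0,0],[0,0,0]], "xyz": [[-2,-3.4,1],[-4.2,-7,3],[-6.8,-11.3,6],[-6.8,-11.3,8],[-6.8,-11.3,8]], "jaw": [1,1,1,1,1]}}

```text
time: 1.75
ee_pos: [481.4, -30.4, 321.8]
orientation: [0.001, 1.0, 0.0, -0.003]
ft_force: [-0.2, 0.2, 0.6]
finger_gap: 85.4
grasp_force: 0.0
```

```bash
python3 - <<'E'
from h import *
s=manip.capture("side");t=manip.capture("top")
cv2.imwrite("pics/s1.png",cv2.resize(s[100:330,180:480],(780,598))[:,:,::-1])
st=manip.state();print(st["ee_pos"],st["orientation"],pix("side",[485,-37,100]),pix("side",[485,-37,0]))
for c in blobs("side",s,(45,90,30),(85,255,255),15,(300,205,345,275)):
    print(cv2.boundingRect(c))
E
```

```text
[481.66725571 -28.96104796 325.09546185] [ 7.24630706e-05  9.99999883e-01  9.93531994e-05 -4.68303696e-04] [321.78261409 221.74119393] [320.45821679 264.34662156]
(313, 219, 22, 18)
```

View pics/s1.png

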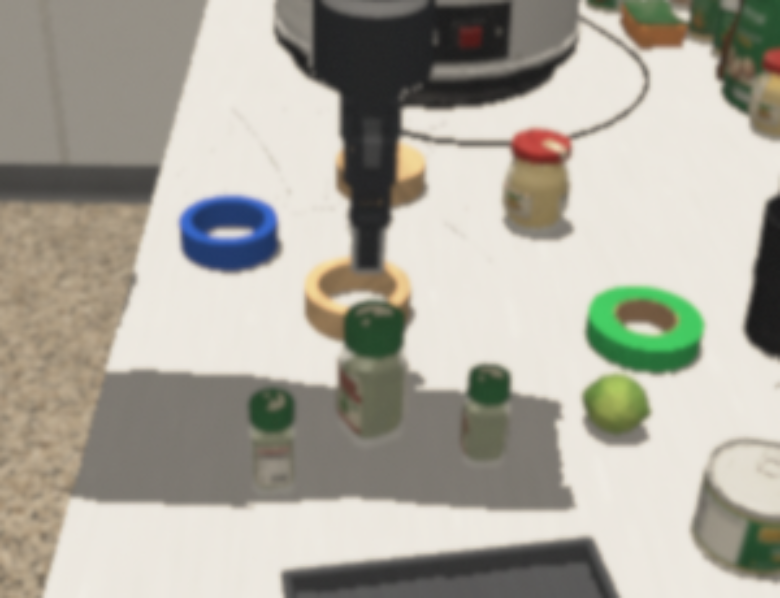

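The side view shows the open fingers above the big jar. Its cap is centred at about (324,226) and the fingers at about u=322, so the jar is at about (487,-37). The small jars at (284,257) and (367,248) are clear. Next I go down and grip.

Emit:
{"api": "arm_command", "payload": {"turn": [[0,0,0],[0,0,0],[0,0,0],[0,0,0],[0,0,0]], "xyz": [[-0.5,-0.8,0],[-0.5,-0.8,3],[-0.5,-0.8,6],[-0.5,-0.8,8.9],[-0.5,-0.8,8.9]], "jaw": [1,1,1,1,1]}}

```text
time: 2.35
ee_pos: [486.2, -36.9, 234.1]
orientation: [-0.001, 1.0, 0.0, -0.002]
ft_force: [-0.1, 0.2, 0.2]
finger_gap: 85.1
grasp_force: 0.0
```

Emit:
{"api": "arm_command", "payload": {"turn": [[0,0,0],[0,0,0],[0,0,0],[0,0,0],[0,0,0]], "xyz": [[0,0,0],[0,0,0],[0,0,0],[0,0,0],[0,0,0]], "jaw": [0.6,0.5,0.4,0.4,0.4]}}

```text
time: 2.85
ee_pos: [487.9, -37.3, 238.1]
orientation: [-0.0, 1.0, -0.0, 0.002]
ft_force: [-4.1, 0.7, 19.1]
finger_gap: 45.4
grasp_force: 58.2
```

Emit:
{"api": "arm_command", "payload": {"turn": [[0,0,0],[0,0,0],[0,0,0],[0,0,0],[0,0,0]], "xyz": [[0,0,0],[0,0,0],[0,0,0],[0,0,0],[0,0,0]], "jaw": [0.3,0.3,0.3,0.3,0.3]}}

```text
time: 3.35
ee_pos: [487.9, -37.4, 238.1]
orientation: [-0.0, 1.0, -0.0, 0.002]
ft_force: [-3.6, -0.0, 20.7]
finger_gap: 45.4
grasp_force: 58.3
```

Emit:
{"api": "arm_command", "payload": {"turn": [[0,0,0],[0,0,0],[0,0,0],[0,0,0],[0,0,0]], "xyz": [[0,0,-2],[0,0,-4.5],[0,0,-7],[0,2,-7],[0,5,-7]], "jaw": [0.3,0.3,0.3,0.3,0.3]}}

```text
time: 3.85
ee_pos: [487.5, 12.5, 307.7]
orientation: [0.001, 1.0, -0.0, 0.002]
ft_force: [-0.3, -0.5, -1.3]
finger_gap: 45.1
grasp_force: 61.4
```

Emit:
{"api": "arm_command", "payload": {"turn": [[0,0,0],[0,0,0],[0,0,0],[0,0,0],[0,0,0]], "xyz": [[0.3,3,0],[0.8,6,0],[1.1,8.5,0],[1.1,9.9,0],[1.1,9.9,0]], "jaw": [0.3,0.3,0.3,0.3,0.3]}}

```text
time: 4.35
ee_pos: [476.2, 112.9, 306.4]
orientation: [-0.001, 1.0, 0.0, 0.001]
ft_force: [0.1, -0.9, -0.8]
finger_gap: 45.2
grasp_force: 61.4
```

```bash
python3 - <<'E'
from h import *
s=manip.capture("side");t=manip.capture("top")
cv2.imwrite("pics/s2.png",np.hstack([cv2.resize(s[140:260,260:380],(400,400),interpolation=2),cv2.resize(t[180:300,220:340],(400,400),interpolation=2)])[:,:,::-1])
st=manip.state();print(st["time"],st["ee_pos"],st["orientation"],st["grasp_force"])
print(pix("side",[476,112,30]),pix("side",[476,112,15]),pix("side",[476,112,60]))
for c in blobs("side",s,(8,70,120),(25,255,255),200,(285,180,350,232)): print(cv2.boundingRect(c))
for c in blobs("side",s,(45,90,30),(85,255,255),15,(285,140,350,232)): print(cv2.boundingRect(c))
E
```

```text
4.45 [476.18996902 111.38033736 306.09028681] [-1.46412486e-04  9.99999942e-01 -8.94311458e-05  2.92587671e-04] 61.41207257285714
[315.62686047 209.10051373] [315.50568352 214.87062052] [315.87585155 197.24425685]
(297, 199, 41, 33)
```

View pics/s2.png

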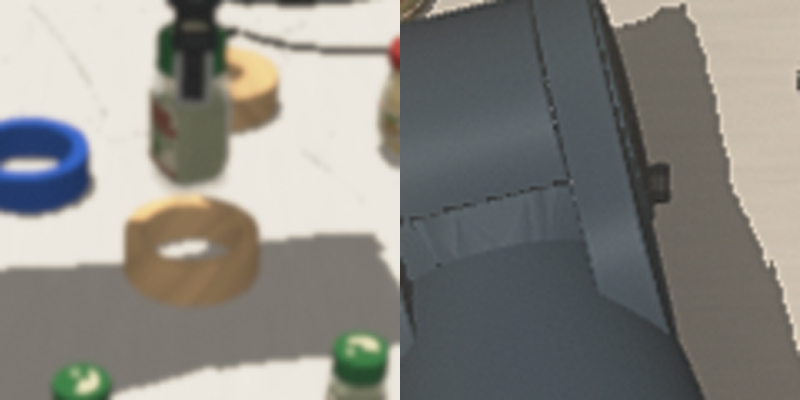

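Side view: the jar hangs upright at u≈317 over the wide ring's hole (ring centre about (317,215)), so it is aligned. Now I lower it.

Emit:
{"api": "arm_command", "payload": {"turn": [[0,0,0],[0,0,0],[0,0,0],[0,0,0],[0,0,0]], "xyz": [[0,0,1.2],[0,0,2.5],[0,0,3.5],[0,0,4.5],[0,0,5]], "jaw": [0.3,0.3,0.3,0.3,0.3]}}

```text
time: 4.95
ee_pos: [475.7, 111.3, 254.5]
orientation: [0.0, 1.0, -0.0, -0.001]
ft_force: [-0.2, -0.7, -0.9]
finger_gap: 45.3
grasp_force: 61.4
```

Emit:
{"api": "arm_command", "payload": {"turn": [[0,0,0],[0,0,0],[0,0,0],[0,0,0],[0,0,0]], "xyz": [[0,0,0.6],[0,0,1.2],[0,0,1.6],[0,0,1.6],[0,0,1.6]], "jaw": [0.3,0.3,0.3,0.3,0.3]}}

```text
time: 5.45
ee_pos: [476.0, 111.7, 239.9]
orientation: [0.0, 1.0, 0.0, 0.0]
ft_force: [0.5, 0.6, -0.6]
finger_gap: 45.4
grasp_force: 61.4
```

```bash
python3 - <<'E'
from h import *
s=manip.capture("side")
cv2.imwrite("pics/s3.png",cv2.resize(s[140:260,260:380],(400,400),interpolation=2)[:,:,::-1])
st=manip.state();print(st["time"],st["ee_pos"],st["ft_force"],st["grasp_force"])
for c in blobs("side",s,(8,70,80),(25,255,255),200,(285,180,350,240)): print(cv2.boundingRect(c))
E
```

```text
5.5 [476.07299801 111.74521774 239.92007947] [ 0.90423161  0.20491625 -1.37945004] 61.41206558793783
(297, 199, 41, 33)
```

View pics/s3.png

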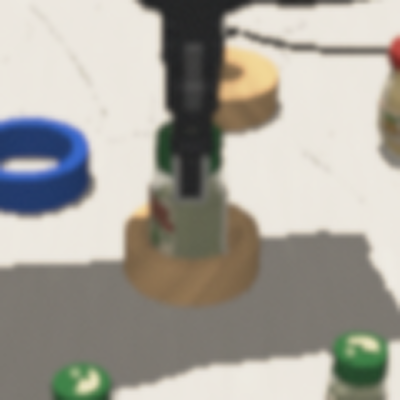

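The jar sits inside the ring's hole, and the ring hasn't moved. I'll touch down, hold, then lift it out and set it back at its old spot.

Emit:
{"api": "arm_command", "payload": {"turn": [[0,0,0],[0,0,0],[0,0,0],[0,0,0],[0,0,0]], "xyz": [[0,0,0.2],[0,0,0.3],[0,0,0.3],[0,0,0.3],[0,0,0.3]], "jaw": [0.3,0.3,0.3,0.3,0.3]}}

```text
time: 6.0
ee_pos: [476.4, 111.8, 238.2]
orientation: [0.0, 1.0, 0.0, 0.001]
ft_force: [-6.2, -1.5, 24.6]
finger_gap: 45.6
grasp_force: 64.2
```

Emit:
{"api": "arm_command", "payload": {"turn": [[0,0,0],[0,0,0],[0,0,0],[0,0,0],[0,0,0]], "xyz": [[0,0,0],[0,0,-1],[0,0,-3],[0,0,-5],[0,0,-7]], "jaw": [0.3,0.3,0.3,0.3,0.3]}}

```text
time: 6.5
ee_pos: [475.9, 111.7, 307.8]
orientation: [0.0, 1.0, 0.0, 0.0]
ft_force: [0.9, -0.3, -0.1]
finger_gap: 45.3
grasp_force: 61.5
```

Emit:
{"api": "arm_command", "payload": {"turn": [[0,0,0],[0,0,0],[0,0,0],[0,0,0],[0,0,0]], "xyz": [[-0.2,-2.5,0],[-0.5,-6,0],[-0.8,-10,0],[-1.1,-13.5,0],[-1.1,-14.9,0]], "jaw": [0.3,0.3,0.3,0.3,0.3]}}

```text
time: 7.0
ee_pos: [487.0, -39.7, 307.0]
orientation: [0.001, 1.0, -0.0, 0.0]
ft_force: [-0.3, 0.7, -1.6]
finger_gap: 45.5
grasp_force: 61.5
```

Emit:
{"api": "arm_command", "payload": {"turn": [[0,0,0],[0,0,0],[0,0,0],[0,0,0],[0,0,0]], "xyz": [[0,0,1.5],[0,0,3.5],[0,0,5.2],[0,0,6.4],[0,0,6.8]], "jaw": [0.3,0.3,0.3,0.3,0.3]}}

```text
time: 7.5
ee_pos: [486.7, -37.0, 238.1]
orientation: [-0.0, 1.0, 0.0, -0.001]
ft_force: [-10.9, 0.6, 46.7]
finger_gap: 45.4
grasp_force: 66.4
```

Emit:
{"api": "arm_command", "payload": {"turn": [[0,0,0],[0,0,0],[0,0,0],[0,0,0],[0,0,0]], "xyz": [[0,0,0.1],[0,0,0.2],[0,0,0.2],[0,0,0.2],[0,0,0.2]], "jaw": [0.3,0.3,0.3,0.3,0.3]}}

```text
time: 8.0
ee_pos: [487.5, -37.1, 238.5]
orientation: [-0.0, 1.0, -0.0, 0.001]
ft_force: [-5.7, 0.6, 20.4]
finger_gap: 45.2
grasp_force: 63.9
```

Emit:
{"api": "arm_command", "payload": {"turn": [[0,0,0],[0,0,0],[0,0,0],[0,0,0],[0,0,0]], "xyz": [[0,0,-0.1],[0,0,-0.1],[0,0,-0.1],[0,0,-0.1],[0,0,-0.1]], "jaw": [0.6,0.7,0.9,1,1]}}

```text
time: 8.5
ee_pos: [487.0, -37.3, 237.7]
orientation: [0.0, 1.0, -0.0, -0.0]
ft_force: [0.5, -0.6, 0.9]
finger_gap: 85.6
grasp_force: 0.0
```

Emit:
{"api": "arm_command", "payload": {"turn": [[0,0,0],[0,0,0],[0,0,0],[0,0,0],[0,0,0]], "xyz": [[0,0,0],[0,0,-2],[0,0,-4.5],[0,0,-8],[0,0,-11]], "jaw": [1,1,1,1,1]}}

```text
time: 9.0
ee_pos: [486.8, -37.3, 349.2]
orientation: [0.0, 1.0, -0.0, 0.0]
ft_force: [0.4, -0.3, -1.0]
finger_gap: 85.3
grasp_force: 0.0
```

```bash
python3 - <<'E'
from h import *
s=manip.capture("side")
cv2.imwrite("pics/s4.png",cv2.resize(s[140:290,240:390],(500,500),interpolation=2)[:,:,::-1])
st=manip.state();print(st["time"],st["ee_pos"],st["finger_gap"])
for c in blobs("side",s,(45,90,30),(85,255,255),15,(265,205,385,285)):print(cv2.boundingRect(c))
for c in blobs("side",s,(8,70,80),(25,255,255),200,(285,180,350,240)): print(cv2.boundingRect(c))
E
```

```text
9.05 [487.72115181 -37.38365516 353.61814454] 85.29848776760639
(277, 252, 15, 13)
(361, 244, 14, 11)
(313, 220, 22, 17)
(297, 199, 41, 31)
```

View pics/s4.png

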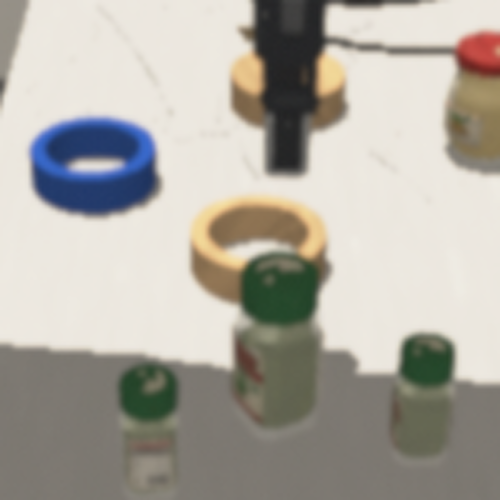

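The jar stands upright at its old place and the wide ring is undisturbed, centred at about u=317. Next I pick up the ring by its near (−y) wall.

Emit:
{"api": "arm_command", "payload": {"turn": [[0,0,0],[0,0,0],[0,0,0],[0,0,0],[0,0,0]], "xyz": [[0.4,3,0],[0.8,7,0],[1.1,11,0],[1.1,11,0],[1.1,11,1]], "jaw": [0.47,0.47,0.47,0.47,0.47]}}

```text
time: 9.55
ee_pos: [476.2, 73.4, 338.1]
orientation: [-0.001, 1.0, 0.0, 0.001]
ft_force: [-0.0, -0.3, 0.8]
finger_gap: 40.0
grasp_force: 0.0
```

```bash
python3 - <<'E'
from h import *
st=manip.state();print(st["time"],st["ee_pos"],st["finger_gap"],st["orientation"])
E
```

```text
9.55 [476.24258544  73.35518187 338.08583554] 40.04150023027764 [-9.28125068e-04  9.99999193e-01  2.06044493e-05  8.67772884e-04]
```

Emit:
{"api": "arm_command", "payload": {"turn": [[0,0,0],[0,0,0],[0,0,0],[0,0,0],[0,0,0]], "xyz": [[0,0,3],[0,0,6.5],[0,0,10],[0,0,12],[0,0,12]], "jaw": [0.47,0.47,0.47,0.47,0.47]}}

```text
time: 10.05
ee_pos: [474.6, 71.4, 214.7]
orientation: [0.001, 1.0, -0.0, -0.002]
ft_force: [-0.4, -0.4, 0.5]
finger_gap: 40.0
grasp_force: 0.0
```

Emit:
{"api": "arm_command", "payload": {"turn": [[0,0,0],[0,0,0],[0,0,0],[0,0,0],[0,0,0]], "xyz": [[0,0,1.2],[0,0,2.4],[0,0,3.4],[0,0,4],[0,0,4]], "jaw": [0.47,0.47,0.47,0.47,0.47]}}

```text
time: 10.55
ee_pos: [475.7, 72.7, 177.0]
orientation: [-0.0, 1.0, -0.0, -0.001]
ft_force: [-0.5, -0.3, 1.1]
finger_gap: 40.3
grasp_force: 0.0
```

Emit:
{"api": "arm_command", "payload": {"turn": [[0,0,0],[0,0,0],[0,0,0],[0,0,0],[0,0,0]], "xyz": [[0,0,0],[0,0,0],[0,0,0],[0,0,0],[0,0,0]], "jaw": [0.3,0.2,0.1,0,0]}}

```text
time: 11.05
ee_pos: [476.4, 72.7, 178.3]
orientation: [0.0, 1.0, -0.0, 0.001]
ft_force: [0.4, -1.8, 7.0]
finger_gap: 11.2
grasp_force: 62.2
```

```bash
python3 - <<'E'
from h import *
s=manip.capture("side")
cv2.imwrite("pics/s5.png",cv2.resize(s[140:290,240:390],(500,500),interpolation=2)[:,:,::-1])
st=manip.state();print(st["time"],st["ee_pos"],st["finger_gap"],st["grasp_force"],st["ft_force"])
E
```

```text
11.1 [476.38499027  72.6716904  178.32345309] 11.42958411301838 62.196463951841 [ 0.24603357 -2.35801748  6.42944583]
```

View pics/s5.png

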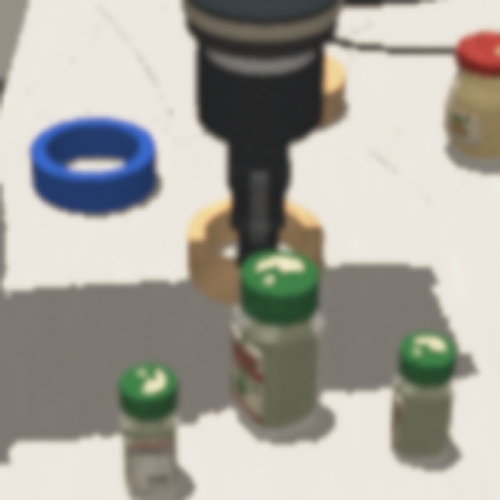

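The ring is gripped across its wall (gap 11 mm, 62 N), and the jar and its neighbours are untouched. I'll lift high and carry it to the tray.

Emit:
{"api": "arm_command", "payload": {"turn": [[0,0,0],[0,0,0],[0,0,0],[0,0,0],[0,0,0]], "xyz": [[0,0,-2],[0,0,-5],[0,0,-9],[0,0,-13],[0,0,-16]], "jaw": [0,0,0,0,0]}}

```text
time: 11.6
ee_pos: [475.9, 72.7, 340.3]
orientation: [-0.0, 1.0, 0.0, 0.001]
ft_force: [0.5, -0.5, -1.3]
finger_gap: 10.9
grasp_force: 62.3
```

Emit:
{"api": "arm_command", "payload": {"turn": [[0,0,0],[0,0,0],[0,0,0],[0,0,0],[0,0,0]], "xyz": [[-0.4,-3,0],[-1,-7,0],[-1.7,-11.5,0],[-2.4,-16,0],[-3.2,-20,0]], "jaw": [0,0,0,0,0]}}

```text
time: 12.1
ee_pos: [507.8, -129.3, 337.9]
orientation: [0.0, 1.0, -0.0, 0.0]
ft_force: [0.5, 0.4, -1.4]
finger_gap: 11.2
grasp_force: 62.3
```

Emit:
{"api": "arm_command", "payload": {"turn": [[0,0,0],[0,0,0],[0,0,0],[0,0,0],[0,0,0]], "xyz": [[-0.7,-4,0],[-1.5,-8.5,0],[-2.4,-13,0],[-3,-16.5,0],[-3.4,-19.2,0]], "jaw": [0,0,0,0,0]}}

```text
time: 12.6
ee_pos: [541.9, -321.5, 337.4]
orientation: [0.001, 1.0, 0.0, -0.0]
ft_force: [0.2, 0.4, -1.8]
finger_gap: 10.9
grasp_force: 62.3
```

```bash
python3 - <<'E'
from h import *
s=manip.capture("side");t=manip.capture("top")
cv2.imwrite("pics/s6.png",np.hstack([cv2.resize(s[200:450,240:490],(400,400),interpolation=2),cv2.resize(t[150:280,350:480],(400,400),interpolation=2)])[:,:,::-1])
st=manip.state();print(st["time"],st["ee_pos"],st["finger_gap"],st["grasp_force"],st["orientation"])
E
```

```text
12.7 [ 541.80887451 -322.28146257  336.97081658] 11.238105917670365 62.33045247383416 [ 1.43878841e-03  9.99998923e-01 -1.43910248e-04 -2.49502351e-04]
```

View pics/s6.png

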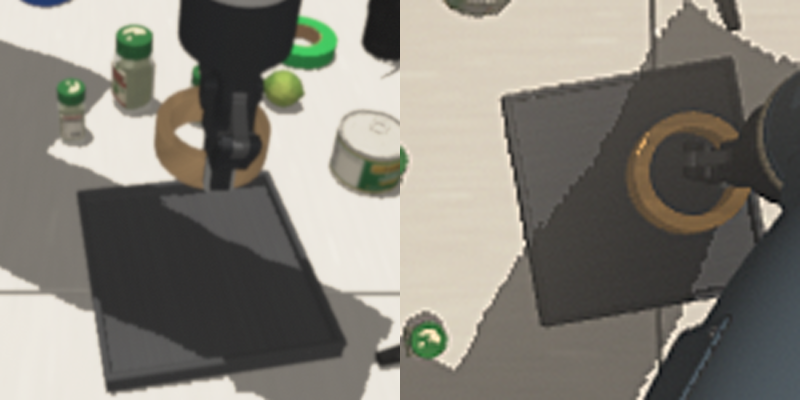

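Top view: the ring is held level over the tray, its apparent centre shifted outward by its height. The jar is still upright. Now I lower it.

Emit:
{"api": "arm_command", "payload": {"turn": [[0,0,0],[0,0,0],[0,0,0],[0,0,0],[0,0,0]], "xyz": [[0,0,3],[0,0,7],[0,0,10.5],[0,0,12.5],[0,0,13]], "jaw": [0,0,0,0,0]}}

```text
time: 13.2
ee_pos: [541.1, -318.2, 205.3]
orientation: [-0.0, 1.0, 0.001, -0.002]
ft_force: [-0.1, -0.9, -1.5]
finger_gap: 11.0
grasp_force: 62.4
```

Emit:
{"api": "arm_command", "payload": {"turn": [[0,0,0],[0,0,0],[0,0,0],[0,0,0],[0,0,0]], "xyz": [[0,0,0.8],[0,0,1.6],[0,0,2.2],[0,0,2.4],[0,0,2.4]], "jaw": [0,0,0,0,0]}}

```text
time: 13.7
ee_pos: [542.0, -319.3, 183.7]
orientation: [0.0, 1.0, 0.0, -0.0]
ft_force: [0.2, -0.9, -1.1]
finger_gap: 11.1
grasp_force: 62.4
```

Emit:
{"api": "arm_command", "payload": {"turn": [[0,0,0],[0,0,0],[0,0,0],[0,0,0],[0,0,0]], "xyz": [[0,0,0.15],[0,0,0.15],[0,0,0.15],[0,0,0.15],[0,0,0.15]], "jaw": [0,0,0,0,0]}}

```text
time: 14.2
ee_pos: [542.0, -319.4, 182.4]
orientation: [0.0, 1.0, -0.0, 0.0]
ft_force: [0.7, -1.0, 0.6]
finger_gap: 11.1
grasp_force: 62.4
```

Emit:
{"api": "arm_command", "payload": {"turn": [[0,0,0],[0,0,0],[0,0,0],[0,0,0],[0,0,0]], "xyz": [[0,0,0],[0,0,0],[0,0,0],[0,0,0],[0,0,0]], "jaw": [0.2,0.35,0.42,0.42,0.42]}}

```text
time: 14.7
ee_pos: [541.9, -319.3, 182.2]
orientation: [0.0, 1.0, 0.0, -0.0]
ft_force: [-0.1, -0.7, -0.0]
finger_gap: 36.0
grasp_force: 0.0
```

Emit:
{"api": "arm_command", "payload": {"turn": [[0,0,0],[0,0,0],[0,0,0],[0,0,0],[0,0,0]], "xyz": [[0,0,-1],[0,0,-3],[0,0,-6],[0,0,-10],[0,0,-14]], "jaw": [0.42,0.42,0.42,0.42,0.42]}}

```text
time: 15.2
ee_pos: [541.6, -319.1, 324.3]
orientation: [0.0, 1.0, 0.0, -0.0]
ft_force: [0.3, 0.0, 0.4]
finger_gap: 35.8
grasp_force: 0.0
```

Emit:
{"api": "arm_command", "payload": {"turn": [[0,0,0],[0,0,0],[0,0,0],[0,0,0],[0,0,0]], "xyz": [[3,0,-3],[6,0,-6],[10,0,-6],[14,0,-6],[18,0,-6]], "jaw": [0.42,0.42,0.42,0.42,0.42]}}

```text
time: 15.7
ee_pos: [360.4, -318.9, 383.1]
orientation: [-0.0, 1.0, -0.0, 0.0]
ft_force: [0.0, -0.6, -0.0]
finger_gap: 36.1
grasp_force: 0.0
```

```bash
python3 - <<'E'
from h import *
s=manip.capture("side");t=manip.capture("top")
cv2.imwrite("pics/s7.png",np.hstack([cv2.resize(s[140:450,200:510],(400,400),interpolation=2),cv2.resize(t[110:310,290:490],(400,400),interpolation=2)])[:,:,::-1])
st=manip.state();print(st["time"],st["ee_pos"],st["finger_gap"],st["grasp_force"],st["ft_force"])
for c in blobs("top",t,(8,70,60),(25,255,255),300,(160,160,490,265)):
    (u,v),(a,b),_=cv2.fitEllipse(cv2.convexHull(c)); print(u,v,a,b,plane("top",u,v,34))
for c in blobs("side",s,(45,90,30),(85,255,255),15,(265,205,385,285)):print(cv2.boundingRect(c))
E
```

```text
15.8 [ 358.40718286 -318.89398818  383.47943378] 35.78168859108071 0.0 [ 1.25108682 -0.66599808  1.11213186]
191.3683319091797 230.48471069335938 34.19190979003906 36.00111389160156 [500.  334.9  34. ]
426.7780456542969 212.6640167236328 34.663455963134766 36.04835510253906 [ 538.7 -278.9   34. ]
(277, 252, 15, 13)
(361, 243, 14, 12)
(314, 219, 20, 18)
```

View pics/s7.png

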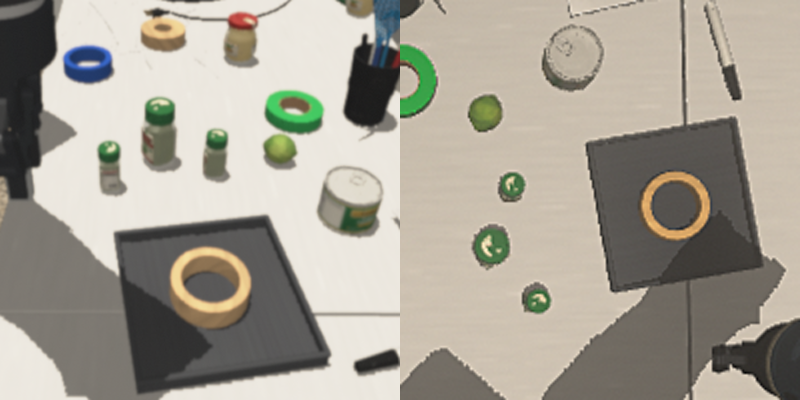

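The ring lies flat at the tray's centre (top view about (427,213), 3 mm from centre). The jar stands upright at (323,228) in the side view, the tight ring is where it was, and the arm is clear.

```bash
python3 -c "
from rig import manip
print(manip.sign_off())"
```

```text
the job is handed in; nothing more can be done
None
```

The jar went down through the wide ring to the table and now stands upright at its old place; the wide ring lies flat at the tray's centre, the tight ring was left alone, and the job is handed in at about 16 s, though the hand-in gave no verdict.

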